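Load the white insert block into the spring clamp fixture

TASK

Load the block with the white cap from the rack into the spring clamp fixture, so that it stands cap up and square on the fixture's floor, against the fixed steel stop, clamped there by the red sprung carriage (which has to be pressed back to make room; pushing it with the block itself works well). In the rack the block can only be taken by its two ends, but in the fixture its ends must be free, so you will need to stand it on the table on the way and take it again by its sides. Do not knock the block over, and leave the other two blocks in their slots and everything else on the table where it is.

Things in the scene. Friction and masses are not known exactly. Their poses are not given: they have to be found in the camera images.
- white_block: Aluminium block with a white plastic cap, 66 long (own x) x 44 wide (own y) x 56 mm high, loose in a rack slot; origin at the middle of its underside, z up through the cap. About 0.3 kg. This is the one to load; either end may face the carriage. Its slot changes from run to run.
- blue_block: Aluminium block with a blue plastic cap, 66 long (own x) x 44 wide (own y) x 56 mm high, loose in a rack slot; origin at the middle of its underside, z up through the cap. Leave it in its slot.
- black_block: Aluminium block with a black plastic cap, 66 long (own x) x 44 wide (own y) x 56 mm high, loose in a rack slot; origin at the middle of its underside, z up through the cap. Leave it in its slot.
- rack: Fixed rack, 90 (own x) x 176 (own y) mm, blue base, four upright grey walls; origin at the middle of its underside. Three slots along x, centred at y = -56, 0, +56 mm, 50 mm wide between 6 mm walls, wall tops at 62 mm above the table, flush with the block tops. Ends (-x, +x) open but for lips 6 mm wide, 12 mm above the table.
- rack_floor (a point): Middle of the rack's middle slot, on the slot floor, 6 mm above the table. Between the rack and the fixture lies a strip of bare table at least 150 mm wide in world y, for world x between 0.48 and 0.65 m: room to stand the block.
- fixture: Fixed aluminium clamp fixture; origin on the table under the seat's middle, own +x is the way the carriage is pressed back. Base plate x = -62 to +128 mm, 120 mm wide, 20 mm thick; its top is the seat floor. Two grey side guides 10 mm wide, x = -33 to +13 mm, inner faces at y = +-26 mm, tops 12 mm above the seat floor. Spring block x = 93 to 115 mm, 50 mm above the seat floor.
- stop (a point): Middle of the top inner edge of the fixed steel stop, at x = -33 mm of the fixture, 20 mm above the seat floor. The stop is an upright bar 16 mm thick, 60 mm wide, facing the carriage.
- seat (a point): Middle of the seat on the seat floor, 20 mm above the table, axes as the fixture's. The origin of the white block comes to lie here, the block's length along x.
- carriage (a joint): Travel in m of the red sprung carriage along the fixture's +x: 0 at rest (its face 52 mm from the stop's face), 0.014 when it clamps the block, 0.024 at its end stop. The spring pushes it towards the stop with 4.2 N at rest, 9.1 N at 0.014 and 12.6 N at 0.024. It springs back as soon as nothing presses it.
- carriage_face (a point): On the upright pressing face of the red carriage, at mid width, 60 mm above the seat floor; moves with it. The face is 56 mm wide and reaches from 1.5 to 63.5 mm above the seat floor; the carriage is 16 mm thick.
- wrench: Steel wrench 160 mm long lying on the table beyond the rack, bystander; origin under its middle.
- screwdriver: Screwdriver 190 mm long lying on the table's far part, bystander; origin under its middle.
- oil_bottle: Yellow oil bottle, 56 mm across, 150 mm high, bystander; origin under its middle.
- mug: Blue mug, 80 mm across, 90 mm high, bystander; origin under its middle.
- screw_bin: Open orange bin of screws 80 x 130 x 50 mm, bystander; origin under its middle.
- spare_plate: White plastic plate 130 x 170 x 12 mm, bystander; origin under its middle.
Mind the look-alikes: they are no part of the job. Leave any turquoise look-alike of the white_block alone. What is shaped like the black_block but orange is not meant.

How it is judged:
By the outcome, as a careful person would: the job done as asked, in the order asked, and still so for the second after the job is handed in, with the robot touching nothing.
It also fails if it takes over 58 s, if anything falls off the work surface, if the arm or the gripper's body presses on something with over 40 N, if the wrist force passes 120 N, or if a joint passes its speed limit or range.

ROBOT

A 6-joint arm with a two-finger parallel gripper is mounted at the origin on the work surface. World frame = base frame: x ahead of the robot, y to its left, z up, the work surface at z = 0. Lengths are in m, angles in rad, forces in N, time in s.
With the tool pointing down it reaches from about 0.35 to 0.85 m from the base axis. Payload 8.1 kg.
Tool frame: the origin (TCP) lies on the centre line of the jaws, within the pads' length; the fingertips stand 22 mm ahead of it and the grasp point (between the pads) lies 3 mm ahead of it (env.tip_extent is the distance from the TCP to the fingertips, in m); z points along the fingers, y is the direction in which the jaws open and shut (so a half turn about z gives the same grasp; the last joint's range is limited). The gripper opens to 85 mm and grips with 20 to 120 N. Pads are 22 mm wide; open, the fingers measure 114 mm over their backs; the gripper's body (76 mm by 85 mm) begins 54 mm behind the grasp point. The pads swing forward as they close: fully open they stand 13 mm farther back than shut.
Start: joints at [1.039, 0.13, 1.488, -0, 1.523, -0.085], TCP at [0.259, 0.541, 0.253] pointing down, gripper open.
Joint ranges: [-2.96, 2.96], [-0.89, 2.26], [0.02, 2.5], [-1.34, 4.48], [0, 2.73], [-2.66, 2.66]. Speed limits (rad/s): [2.39, 2.39, 2.79, 3.14, 3.14, 3.14].

INTERFACE

Orientations are given as [roll, pitch, yaw] about the fixed x, y, z axes, in that order (R = Rz(yaw) Ry(pitch) Rx(roll)).
In Python, from workcell import env gives the robot as it stands.
- The arm moves only by the shell command python3 -m creep 'ROWS' [OPENING]. ROWS is JSON, one flat list of numbers, 4 for each row, row after row: the shift along the tool's x, y, z in m, then the turn about the tool's z in degrees. In form: [tx, ty, tz, yaw, tx, ty, tz, yaw, ...]. A call has 1 to 20 rows; each row shifts and turns the commanded pose from where the row before left it, along the tool's axes as they then stand; what a row does not reach is not made up. A row lasts 1/12 s, in which the tool goes at most 41.7 mm and 7.16 degrees, less where a joint would pass 70% of its speed; a pose out of reach is approached as far as the arm can. A call with a gripper value outside its range is refused whole. OPENING is the closure, from 0 (fully open) to 1 (shut), set as the call begins (- or left out, the last holds). The fingers move at their own pace and stop on an object; the grip force is fixed at half the most. Time passes only in rows, so rows that do not move let the fingers close. It gives the time, the measured TCP pose, the force and the opening at its end, in the units of the state.
- env.read_state(): the state, without advancing time (a new reading comes with each control period).
- env.grab_frame(name): name is "side" or "top"; returns a dict with "image" (480x640x3 uint8, blue, green, red), "vfov" (degrees; the focal length in pixels is half the picture's height over the tangent of half this angle, whatever the lens; pixels are square), "cx", "cy" (the principal point, pixels), "dist" ([k1, k2, p1, p2, k3] as OpenCV has them; the pictures are not rectified), "position" and "rotation" of the camera in the world. Camera axes: x right, y down, z forward; pixel columns grow to the right and rows downward; lengths in m; the calibration is good to about 2 mm. A picture is of the moment at which its call begins. There is no depth.
- env.finish_job(): hands the job in, once; it reports no verdict.
Trained networks look in the newest picture that a camera, given by its name, has taken for a name from the list of things; names that differ only in an ending like _2 or _b are one class to them, and where a whole thing is asked for, a point or a joint stands for the part that bears it (a point fixed in the world has none). Each returns a list of dicts, best first, with "p" (0 to 1); they miss things now and then, are a little off and sometimes report something else, mostly with a low value. They report only what shows in the picture. A call takes as long as a camera call. They do not tell look-alikes from the thing itself.
- env.find_in(camera, query): "centre" ([column, row] in pixels, amid what is visible of it).
- env.pinpoint(camera, query): "centre" ([column, row] in pixels: a listed point, or the origin of a listed thing).
The state is a dict: "t": time; "joints": joint angles; "qd": joint speeds; "joint_efforts": joint torques, N m; "ee_pos": TCP position; "tool_rot": TCP orientation; "contact_force": force on the tool from outside, world axes, zero at the start; "ft_torque": the same for the moment, N m; "grip_width": opening from 0.0 (shut) to 1.0 (fully open).
Only numpy, scipy, OpenCV 4.12 (cv2) and the standard library are available. Lean on these libraries where they do the work, as an engineer would, in place of code of your own. Each camera call takes 0.05 s, during which the arm holds its last target.

## Working session

There is one attempt and no reset: what is moved stays moved. The work goes in short steps, Python scripts to look and compute and a shell command to move; the robot and the scene stay as the last step left them, time stands still between calls to the robot, and variables do not carry over. Pictures are saved under pics/ and viewed, and the job is handed in when it is done.

```bash
ls; mkdir -p pics; python3 - <<'E'
from workcell import env
import cv2
print(env.read_state())
for n in("side","top"):
    f=env.grab_frame(n); cv2.imwrite(f"pics/{n}0.png",f["image"])
    print(n,{k:v for k,v in f.items() if k!="image"})
    for q in("white_block","blue_block","black_block","rack","fixture"):
        print(q,[(round(d["p"],2),[round(c) for c in d["centre"]]) for d in env.find_in(n,q)])
    for q in ("rack_floor","stop","seat","carriage_face","rack","fixture","white_block","blue_block","black_block"):
        print("pp",q,[(round(d["p"],2),[round(c,1) for c in d["centre"]]) for d in env.pinpoint(n,q)])
E
```

```text
pics
{'t': 0.0, 'joints': array([ 1.03859540e+00,  1.31185613e-01,  1.48930569e+00,  1.38272788e-05,
        1.52298388e+00, -8.53786232e-02]), 'qd': array([-0.00118622, -0.00032576,  0.00245723,  0.00075551,  0.00110691,
       -0.00023848]), 'joint_efforts': array([-6.43863914e-04, -5.69389093e+01, -5.00545979e+01, -3.46685993e-04,
        1.49239087e-02, -6.35956167e-05]), 'ee_pos': array([0.2589625 , 0.54066599, 0.25221528]), 'tool_rot': array([-3.13971816e+00, -1.74292485e-04,  2.69476951e+00]), 'contact_force': array([ 0.39694978, -0.1849557 ,  1.04018166]), 'ft_torque': array([0.01386345, 0.0311992 , 0.03477733]), 'grip_width': 1.0010005049275845}
side {'vfov': 44.99235589820828, 'cx': 325.32777100997174, 'cy': 243.6055452410617, 'dist': array([0.05206684, 0.        , 0.        , 0.        , 0.        ]), 'position': array([-0.37814825, -1.19340612,  1.12433573]), 'rotation': array([-2.18778022,  0.00578711, -0.67886223])}
white_block [(0.77, [272, 247]), (0.58, [251, 220])]
blue_block [(0.68, [244, 210])]
black_block [(0.79, [195, 235]), (0.42, [243, 208])]
rack [(0.96, [250,
[... 708 characters left out ...]
array([-3.08032399e+00,  2.49496217e-03, -1.57527043e+00])}
white_block [(0.93, [228, 265]), (0.65, [274, 275])]
blue_block [(0.95, [205, 260])]
black_block [(0.9, [189, 324]), (0.81, [190, 254])]
rack [(0.8, [216, 262])]
fixture [(0.72, [361, 251]), (0.58, [366, 252])]
pp rack_floor [(0.75, [213.5, 264.0]), (0.27, [210.9, 260.3])]
pp stop [(0.92, [368.8, 223.7])]
pp seat [(0.42, [195.0, 258.4])]
pp carriage_face [(0.75, [366.7, 242.2]), (0.7, [361.0, 166.9])]
pp rack [(0.63, [209.3, 261.7]), (0.58, [210.2, 260.2])]
pp fixture [(0.59, [364.9, 239.9])]
pp white_block [(0.96, [232.2, 266.6]), (0.66, [271.9, 274.0])]
pp blue_block [(0.75, [209.0, 261.0])]
pp black_block [(0.68, [193.9, 256.5])]
```

View pics/top0.png

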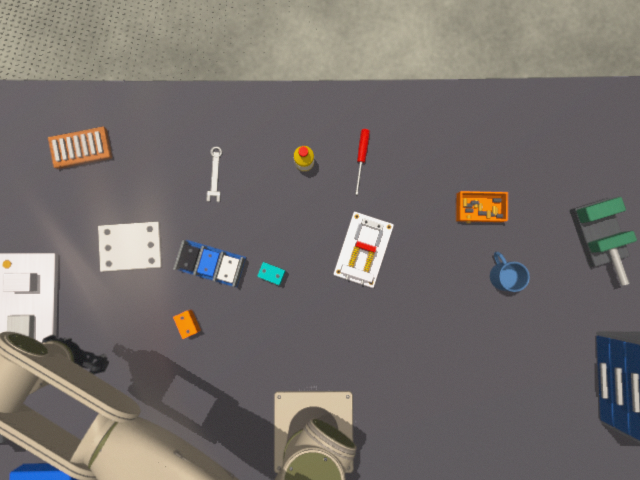

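View pics/side0.png

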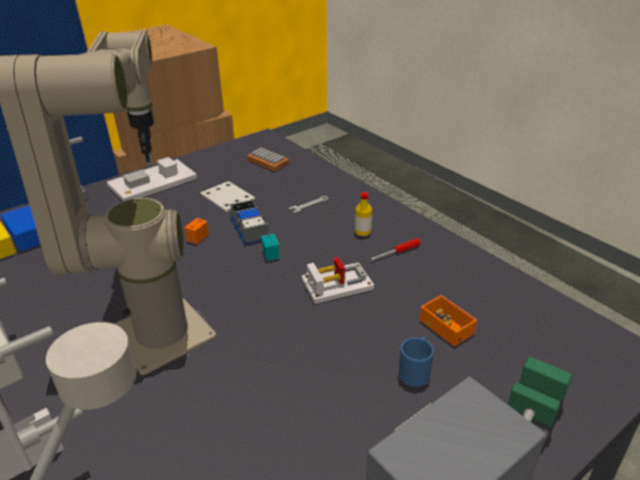

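```bash
python3 - <<'E'
import cv2
a=cv2.imread("pics/top0.png"); b=cv2.imread("pics/side0.png")
cv2.imwrite("pics/topc0.png",cv2.resize(a[200:350,150:310],None,fx=5,fy=4*5/4*0.8,interpolation=cv2.INTER_CUBIC)) 
cv2.imwrite("pics/topf0.png",cv2.resize(a[190:310,300:440],None,fx=5,fy=5,interpolation=cv2.INTER_CUBIC)) 
cv2.imwrite("pics/sidec0.png",cv2.resize(b[170:330,170:390],None,fx=3.6,fy=3.6,interpolation=cv2.INTER_CUBIC)) 
E
```

```text
(no output)
```

View pics/topc0.png

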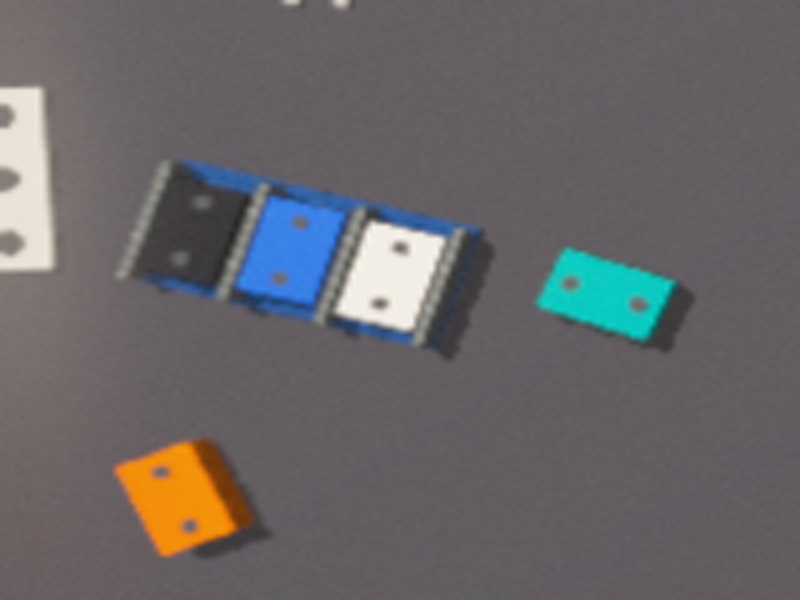

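View pics/topf0.png

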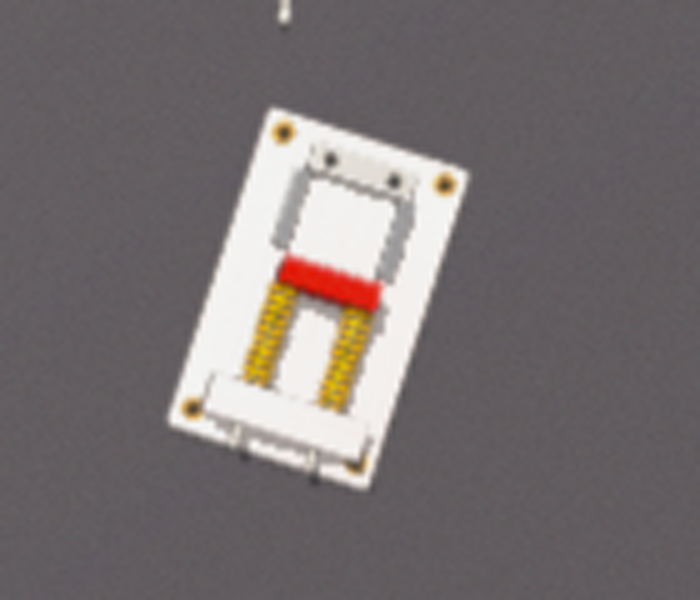

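View pics/sidec0.png

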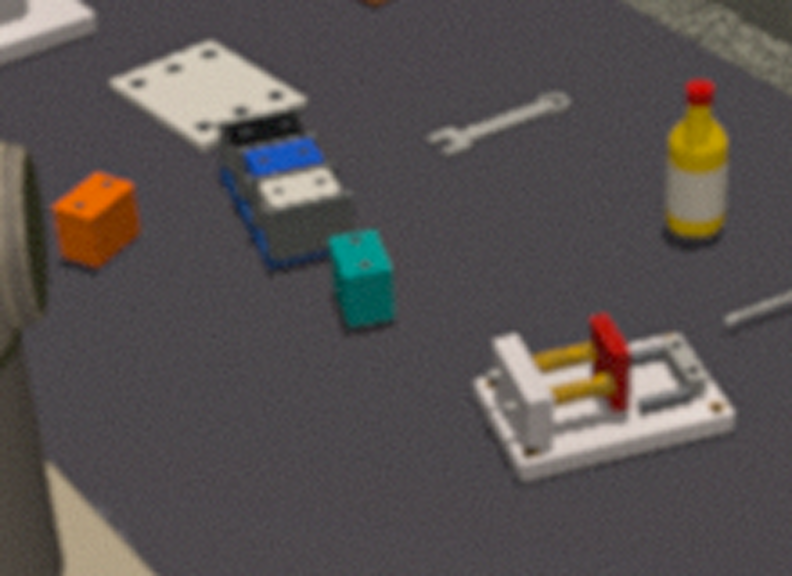

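Candidates for the white block in the top picture are white cap (228,265) in the rack, turquoise (272,275) on the table and orange (186,324) on the table. I take the white cap in the rack's right slot, and the close crop confirms it. The fixture has its stop at (370,222) and its red carriage at (366,246), so the carriage is pressed back towards the robot. Next I'll work out the poses.

```bash
cat > h.py <<'E'
import numpy as np, cv2
from scipy.spatial.transform import Rotation as Rn
from scipy.optimize import least_squares
from workcell import env
def cam(f):
    fl=240/np.tan(np.radians(f["vfov"])/2)
    K=np.array([[fl,0,f["cx"]],[0,fl,f["cy"]],[0,0,1.]])
    return K,np.array(f["dist"]),Rn.from_euler("xyz",f["rotation"]).as_matrix(),np.array(f["position"])
def toplane(f,pts,z):
    K,d,R,p=cam(f)
    u=cv2.undistortPoints(np.array(pts,float).reshape(-1,1,2),K,d).reshape(-1,2)
    r=np.c_[u,np.ones(len(u))]@R.T
    s=(z-p[2])/r[:,2]
    return (p+r*s[:,None])[:,:2]
def proj(f,P):
    K,d,R,p=cam(f)
    Rc=R.T; return cv2.projectPoints(np.array(P,float).reshape(-1,1,3),cv2.Rodrigues(Rc)[0],-Rc@p,K,d)[0].reshape(-1,2)
def rect(f,mask,z):
    c=max(cv2.findContours(mask.astype(np.uint8),cv2.RETR_EXTERNAL,cv2.CHAIN_APPROX_NONE)[0],key=cv2.contourArea)
    w=toplane(f,c.reshape(-1,2),z)
    (cx,cy),(w_,h_),a=cv2.minAreaRect((w*1000).astype(np.float32))
    M=cv2.moments((w*1000).astype(np.float32)); 
    return (cx,cy),(w_,h_),a,(M["m10"]/M["m00"],M["m01"]/M["m00"]),len(c)
def axbox(x,y,yaw,pts):
    c,s=np.cos(yaw),np.sin(yaw); pts=np.array(pts,float)
    return np.c_[x+c*pts[:,0]-s*pts[:,1],y+s*pts[:,0]+c*pts[:,1],pts[:,2]]
E
python3 - <<'E'
from h import *
f=env.grab_frame("top"); im=f["image"].astype(int); b,g,r=im[...,0],im[...,1],im[...,2]
np.set_printoptions(precision=1,suppress=True)
def win(m,c0,c1,r0,r1):
    o=np.zeros_like(m); o[r0:r1,c0:c1]=m[r0:r1,c0:c1]; return o
gray=im.sum(2)/3; sat=im.max(2)-im.min(2)
print("cap",rect(f,win((gray>165)&(sat<30),215,245,248,285),.062))
print("blue",rect(f,win((b>170)&(r<110),190,225,240,285),.062))
print("turq",rect(f,win((g>120)&(r<80),255,292,258,292),.056))
print("plate",rect(f,cv2.morphologyEx(win((gray>140)|(sat>60),325,400,205,292).astype(np.uint8),cv2.MORPH_CLOSE,np.ones((5,5))),.02))
m=win((r>160)&(g<80),345,385,230,262)
print("carr",rect(f,m,.0835))
q=np.array([(272,108),(468,172),(370,488),(170,422)])/5+[300,190]-.4
print(toplane(f,q,.02)*1000)
s=env.grab_frame("side")
for n,z in(("seat",.02),("fixture",0),("carriage_face",.08),("stop",.04),("rack_floor",.006),("white_block",.006)):
  for ff,nm in((f,"top"),(s,"side")):
    for d in env.pinpoint(nm,n)[:2]: print(n,nm,round(d["p"],2),toplane(ff,[d["centre"]],z)[0]*1000)
E
```

```text
cap ((451.6945495605469, 231.239501953125), (43.26250076293945, 66.98004913330078), 73.62438201904297, (451.64619659570735, 231.1495816710931), 72)
blue ((470.69549560546875, 285.8155822753906), (43.44963455200195, 69.1407470703125), 73.97117614746094, (469.6904172234194, 285.8438742597715), 73)
turq ((439.29052734375, 113.95924377441406), (66.69692993164062, 45.45462417602539), 68.0114974975586, (438.9086104194407, 113.87479507394391), 71)
plate ((505.3332214355469, -145.54104614257812), (120.29692077636719, 191.10374450683594), 71.46009826660156, (505.52421452508395, -145.61469886744834), 205)
carr ((509.52099609375, -146.25924682617188), (54.07440185546875, 12.94335651397705), 71.2535629272461, (509.8484104692733, -146.64640310464867), 44)
[[ 613.1 -120.7]
 [ 576.1 -231.4]
 [ 397.7 -174. ]
 [ 435.3  -61.6]]
seat top 0.56 [ 534.7 -154.9]
seat side 0.78 [ 536.9 -147.7]
fixture top 0.55 [ 541.6 -156.7]
fixture top 0.46 [755.9  26.7]
fixture side 0.79 [ 533.1 -145.9]
carriage_face top 0.89 [ 532.6 -154.7]
carriage_face top 0.55 [ 734.8 -130.3]
stop top 0.75 [ 568.  -157.9]
stop side 0.75 [ 579.8 -151.8]
rack_floor top 0.68 [465.7 285.3]
rack_floor top 0.49 [477.9 292.4]
rack_floor side 0.76 [460.6 273. ]
rack_floor side 0.56 [510.7 493.2]
white_block top 0.81 [447.4 226.1]
white_block top 0.8 [437.5 116.5]
white_block side 0.92 [428.1 100.8]
white_block side 0.5 [444.6 227. ]
```

```bash
cat >> h.py <<'E'
S=dict(vfov=44.99235589820828,cx=325.32777100997174,cy=243.6055452410617,dist=[0.05206684,0,0,0,0],position=[-0.37814825,-1.19340612,1.12433573],rotation=[-2.18778022,0.00578711,-0.67886223])
T=dict(vfov=45.018548174723975,cx=313.4685386354018,cy=236.7413789271347,dist=[0.05827505,0,0,0,0],position=[0.44035949,-0.00884197,1.65929797],rotation=[-3.08032399e+00,2.49496217e-03,-1.57527043e+00])
def bx(x0,x1,y0,y1,z): return [[x0,y0,z],[x1,y0,z],[x1,y1,z],[x0,y1,z]]
def fixlines(x,y,yaw):
    m=1e-3
    return [axbox(x,y,yaw,np.array(b)*m) for b in (bx(-62,128,-60,60,20),bx(-49,-33,-30,30,40),bx(19,35,-28,28,83.5),bx(93,115,-45,45,70))]
def blk(x,y,yaw,z0): return [axbox(x,y,yaw,np.array(bx(-33,33,-22,22,z))*1e-3) for z in (z0,z0+56)]
def over(img,f,lines,win,k,out):
    c0,c1,r0,r1=win
    o=cv2.resize(img[r0:r1,c0:c1],None,fx=k,fy=k,interpolation=cv2.INTER_CUBIC)
    for L in lines:
        p=(proj(f,L)-[c0,r0]+.5)*k
        cv2.polylines(o,[np.round(p).astype(np.int32)],True,(0,255,0),1)
    cv2.imwrite(out,o)
E
python3 - <<'E'
from h import *
a=cv2.imread("pics/top0.png"); b=cv2.imread("pics/side0.png")
L=fixlines(.5367,-.1561,np.radians(161.46))+blk(.4517,.2312,np.radians(163.6),6)
over(b,S,L,(220,390,200,310),4.6,"pics/so.png")
over(a,T,L,(200,410,200,300),3.8,"pics/to.png")
E
```

```text
(no output)
```

View pics/so.png

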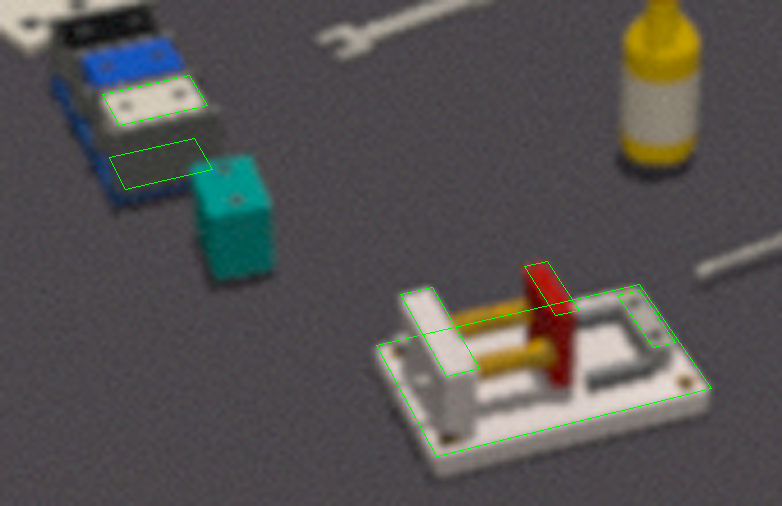

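View pics/to.png

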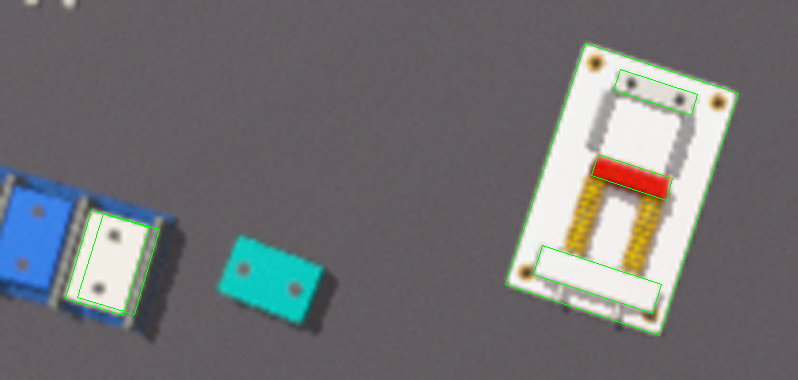

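Both overlays agree to about 1 px. The seat is at (0.537,-0.156) with yaw 161.5°, and the white block is at (0.452,0.231) with yaw 163.6°. I'll go to hover over the block.

```bash
python3 -m creep '[-0.0256,-0.0163,0,0,-0.0256,-0.0163,0,0,-0.0256,-0.0163,0,0,-0.0256,-0.0163,0,0,-0.0256,-0.0163,0,0,-0.0256,-0.0163,0,0,-0.0256,-0.0163,0,0,-0.0256,-0.0163,0,0,-0.0256,-0.0163,0,0,-0.0256,-0.0163,0,0,-0.0256,-0.0163,0,0,-0.0256,-0.0163,0,0,0,0,0.009,6.7,0,0,0.009,6.7,0,0,0.009,6.7,0,0,0.009,6.7,0,0,0.009,6.7,0,0,0.009,6.7,0,0,0.009,6.7,0,0,0.009,6.7]' 0
python3 -m creep '[0,0,0.009,6.8,0,0,0.009,6.8,0,0,0.009,6.8,0,0,0.009,6.8,0,0,0,0,0,0,0,0]'
cat >> h.py <<'E'
def to(x,y,z,yawdeg):
    s=env.read_state(); p=s["ee_pos"]; yw=s["tool_rot"][2]
    dx,dy=x-p[0],y-p[1]; c,sn=np.cos(yw),np.sin(yw)
    t=(np.degrees(yw)-yawdeg+180)%360-180
    print("t %.2f tx %.4f ty %.4f tz %.4f turn %.2f | rot"%(s["t"],c*dx+sn*dy,sn*dx-c*dy,p[2]-z,t),np.round(s["tool_rot"],4),"p",np.round(p,4))
E
python3 - <<'E'
from h import *
to(.4517,.2312,.04,73.6)
for n in("top","side"):
    f=env.grab_frame(n); cv2.imwrite(f"pics/{n}1.png",f["image"])
E
```

```text
t: 3.87
ee_pos: [0.4518, 0.232, 0.181]
tool_rot: [3.141, -0.0, 1.753]
contact_force: [0.2, -0.4, -0.6]
grip_width: 0.997
t: 4.37
ee_pos: [0.4514, 0.2318, 0.145]
tool_rot: [-3.141, 0.001, 1.288]
contact_force: [0.3, -0.2, -0.1]
grip_width: 1.002
t 4.37 tx -0.0005 ty 0.0005 tz 0.1050 turn 0.22 | rot [-3.1407e+00  7.0000e-04  1.2883e+00] p [0.4514 0.2318 0.145 ]
```

```bash
python3 - <<'E'
import cv2,numpy as np
a=cv2.imread("pics/top1.png")[205:325,160:300]; b=cv2.imread("pics/side1.png")[130:280,190:330]
cv2.imwrite("pics/c1.png",np.hstack([cv2.resize(a,(400,343),interpolation=2),cv2.resize(b,(320,343),interpolation=2)]))
E
```

```text
(no output)
```

View pics/c1.png

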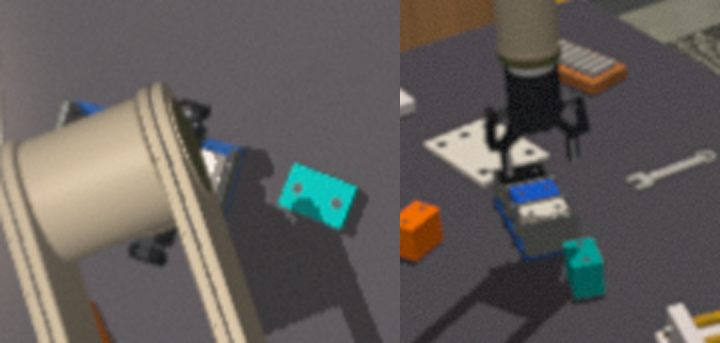

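The picture shows the jaws straddling the ends of the white-capped block. I'll descend.

```bash
python3 -m creep '[-0.0005,0.0005,0.015,0.2,0,0,0.015,0,0,0,0.015,0,0,0,0.015,0,0,0,0.008,0,0,0,0.008,0,0,0,0.008,0,0,0,0,0,0,0,0,0]'
python3 -c "
from h import *
to(.4517,.2312,.04,73.6)"
```

```text
t: 5.22
ee_pos: [0.4521, 0.2313, 0.0614]
tool_rot: [-3.141, 0.0, 1.282]
contact_force: [0.3, 0.3, 0.4]
grip_width: 1.0
t 5.22 tx -0.0003 ty -0.0003 tz 0.0214 turn -0.17 | rot [-3.1414e+00  2.0000e-04  1.2815e+00] p [0.4521 0.2313 0.0614]
```

```bash
python3 -m creep '[0,0,0.006,0,0,0,0.006,0,0,0,0.006,0,0,0,0,0]'; python3 -m creep '[0,0,0,0,0,0,0,0,0,0,0,0,0,0,0,0,0,0,0,0,0,0,0,0,0,0,0,0,0,0,0,0,0,0,0,0,0,0,0,0]' 1
```

```text
t: 5.55
ee_pos: [0.4512, 0.231, 0.0418]
tool_rot: [-3.14, 0.001, 1.281]
contact_force: [0.3, -0.9, -0.7]
grip_width: 0.999
t: 6.38
ee_pos: [0.4522, 0.2314, 0.0435]
tool_rot: [3.141, -0.0, 1.281]
contact_force: [-1.1, -0.1, 1.3]
grip_width: 0.764
```

```bash
python3 -m creep '[0,0,-0.004,0,0,0,-0.008,0,0,0,-0.010,0,0,0,-0.012,0,0,0,-0.015,0,0,0,-0.016,0,0,0,-0.016,0,0,0,-0.016,0,0,0,-0.01,0,0,0,0,0]'
python3 - <<'E'
from h import *
to(.56,.04,.037,73.6)
f=env.grab_frame("side"); cv2.imwrite("pics/c2.png",cv2.resize(f["image"][100:280,160:360],None,fx=3,fy=3,interpolation=2))
E
```

```text
t: 7.22
ee_pos: [0.454, 0.2321, 0.1541]
tool_rot: [3.137, -0.004, 1.281]
contact_force: [0.4, 0.4, -4.1]
grip_width: 0.762
t 7.22 tx -0.1538 ty 0.1564 tz 0.1171 turn -0.19 | rot [ 3.1369 -0.0035  1.2812] p [0.454  0.2321 0.1541]
```

View pics/c2.png

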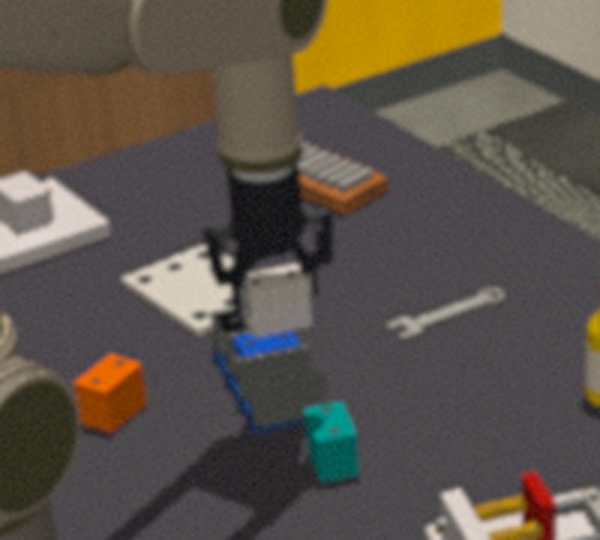

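The block is lifted upright and level, and the other two are still in place. I'll carry it to bare table at (0.56, 0.04).

```bash
python3 -m creep '[-0.004,0.004,0,0,-0.008,0.008,0,0,-0.012,0.012,0,0,-0.013,0.014,0,0,-0.014,0.014,0,0,-0.014,0.014,0,0,-0.014,0.014,0,0,-0.014,0.014,0,0,-0.014,0.014,0,0,-0.014,0.014,0,0,-0.013,0.014,0,0,-0.010,0.010,0,0,-0.006,0.006,0,0,-0.004,0.004,0,0,0,0,0.01,1,0,0,0.015,0.9,0,0,0.015,0,0,0,0.015,0,0,0,0.012,0,0,0,0.008,0]'
python3 -m creep '[0,0,0.008,0,0,0,0.008,0,0,0,0,0,0,0,0,0]'
python3 -c "
from h import *
to(.56,.04,.0375,71.5)"
```

```text
t: 8.93
ee_pos: [0.5561, 0.04, 0.0729]
tool_rot: [-3.139, 0.001, 1.248]
contact_force: [-1.1, 0.1, -4.4]
grip_width: 0.758
t: 9.27
ee_pos: [0.5574, 0.0393, 0.059]
tool_rot: [-3.141, 0.0, 1.248]
contact_force: [0.5, 0.1, -4.2]
grip_width: 0.765
t 9.27 tx 0.0015 ty 0.0022 tz 0.0215 turn -0.00 | rot [-3.1410e+00  2.0000e-04  1.2479e+00] p [0.5574 0.0393 0.059 ]
```

```bash
python3 -m creep '[0,0,0.007,0,0,0,0.006,0,0,0,0.004,0,0,0,0,0,0,0,0,0]'; python3 -m creep '[0,0,0.0015,0,0,0,0,0]'; python3 -m creep '[0,0,0.0015,0,0,0,0,0]'
```

```text
t: 9.68
ee_pos: [0.5572, 0.0392, 0.0419]
tool_rot: [-3.141, 0.0, 1.248]
contact_force: [-0.2, 0.1, -4.1]
grip_width: 0.767
t: 9.85
ee_pos: [0.5578, 0.0392, 0.0409]
tool_rot: [3.141, -0.0, 1.248]
contact_force: [0.5, -0.6, -4.6]
grip_width: 0.765
t: 10.02
ee_pos: [0.5576, 0.0392, 0.0392]
tool_rot: [3.142, -0.0, 1.248]
contact_force: [0.1, -0.1, -5.0]
grip_width: 0.768
```

```bash
python3 -m creep '[0,0,0.001,0,0,0,0,0]'; python3 -m creep '[0,0,0.001,0,0,0,0,0]'
```

```text
t: 10.18
ee_pos: [0.5575, 0.0392, 0.0382]
tool_rot: [-3.141, 0.0, 1.248]
contact_force: [-0.4, 0.2, -3.9]
grip_width: 0.766
t: 10.35
ee_pos: [0.5578, 0.0392, 0.0375]
tool_rot: [3.141, -0.0, 1.248]
contact_force: [-0.2, -0.0, -1.7]
grip_width: 0.763
```

```bash
python3 -m creep '[0,0,0.0005,0,0,0,0,0]'; python3 -m creep '[0,0,0,0,0,0,0,0,0,0,0,0,0,0,0,0,0,0,0,0,0,0,0,0,0,0,0,0]' 0;  python3 -m creep '[0,0,-0.005,0,0,0,-0.01,0,0,0,-0.015,0,0,0,-0.02,0,0,0,-0.02,0,0,0,-0.015,0,0,0,0,0]'
python3 - <<'E'
from h import *
to(.5577,.0392,.038,161.5)
f=env.grab_frame("top"); cv2.imwrite("pics/top3.png",f["image"])
g=env.grab_frame("side"); cv2.imwrite("pics/side3.png",g["image"])
L=blk(.5577,.0392,np.radians(161.5),0)
over(f["image"],T,L,(250,350,170,260),4,"pics/a.png"); over(g["image"],S,L,(230,350,150,290),4,"pics/b.png")
a,b=cv2.imread("pics/a.png"),cv2.imread("pics/b.png"); h=360
cv2.imwrite("pics/c3.png",np.hstack([a[:h],b[150:150+h]]))
E
```

```text
t: 10.52
ee_pos: [0.5578, 0.0392, 0.0374]
tool_rot: [3.141, -0.0, 1.248]
contact_force: [-3.1, -0.3, 4.6]
grip_width: 0.77
t: 11.1
ee_pos: [0.5577, 0.0392, 0.0368]
tool_rot: [3.141, -0.0, 1.248]
contact_force: [-0.4, -0.7, -0.1]
grip_width: 1.002
t: 11.68
ee_pos: [0.5605, 0.0392, 0.1271]
tool_rot: [3.134, -0.002, 1.248]
contact_force: [1.4, 0.2, 0.4]
grip_width: 1.005
t 11.68 tx -0.0009 ty -0.0026 tz 0.0891 turn -90.00 | rot [ 3.1344e+00 -2.2000e-03  1.2480e+00] p [0.5605 0.0392 0.1271]
```

View pics/c3.png

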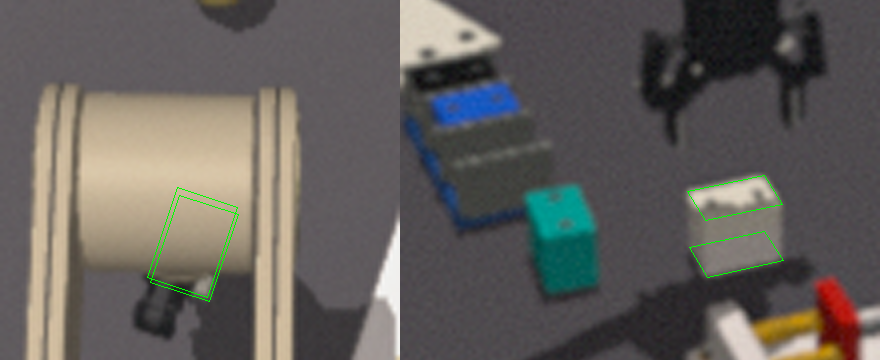

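The block stands upright on the table. I'll turn the gripper -90° and take the block by its sides.

```bash
python3 -m creep '[0,0,0,-6.9,0,0,0,-6.9,0,0,0,-6.9,0,0,0,-6.9,0,0,0,-6.9,0,0,0,-6.9,0,0,0,-6.9,0,0,0,-6.9,0,0,0,-6.9,0,0,0,-6.9,0,0,0,-7,0,0,0,-7,0,0,0,-7,0,0,0,0,0,0,0,0]'
python3 -c "
from h import *
to(.5577,.0392,.040,161.5)"
```

```text
t: 13.03
ee_pos: [0.5568, 0.0392, 0.1206]
tool_rot: [-3.141, -0.002, 2.815]
contact_force: [0.8, -0.6, 0.3]
grip_width: 0.998
t 13.03 tx -0.0008 ty 0.0003 tz 0.0806 turn -0.22 | rot [-3.1410e+00 -1.9000e-03  2.8148e+00] p [0.5568 0.0392 0.1206]
```

```bash
python3 -m creep '[-0.0008,0,0.012,-0.2,0,0,0.014,0,0,0,0.014,0,0,0,0.014,0,0,0,0.012,0,0,0,0.008,0,0,0,0.004,0,0,0,0,0,0,0,0,0]'
python3 -m creep '[0,0,0,0,0,0,0,0,0,0,0,0,0,0,0,0,0,0,0,0,0,0,0,0,0,0,0,0,0,0,0,0,0,0,0,0,0,0,0,0,0,0,0,0,0,0,0,0]' 1
```

```text
t: 13.78
ee_pos: [0.5586, 0.039, 0.0439]
tool_rot: [3.142, 0.0, 2.822]
contact_force: [-0.1, 0.2, -0.2]
grip_width: 0.997
t: 14.78
ee_pos: [0.5592, 0.0391, 0.0448]
tool_rot: [3.141, 0.002, 2.822]
contact_force: [-0.3, 1.3, 6.1]
grip_width: 0.507
```

```bash
python3 -m creep '[0,0,-0.004,0,0,0,-0.008,0,0,0,-0.012,0,0,0,-0.015,0,0,0,-0.018,0,0,0,-0.018,0,0,0,-0.018,0,0,0,-0.015,0,0,0,-0.01,0,0,0,0,0,0,0,0,0]'
python3 - <<'E'
from h import *
to(.5576,-.1631,.0435+.044,161.5)
f=env.grab_frame("side"); cv2.imwrite("pics/c4.png",cv2.resize(f["image"][120:320,220:420],None,fx=3,fy=3,interpolation=2))
E
```

```text
t: 15.7
ee_pos: [0.5586, 0.0389, 0.1623]
tool_rot: [3.141, 0.001, 2.822]
contact_force: [0.1, 0.0, -4.5]
grip_width: 0.504
t 15.70 tx -0.0625 ty -0.1921 tz 0.0748 turn 0.20 | rot [3.1413e+00 1.1000e-03 2.8221e+00] p [0.5586 0.0389 0.1623]
```

View pics/c4.png

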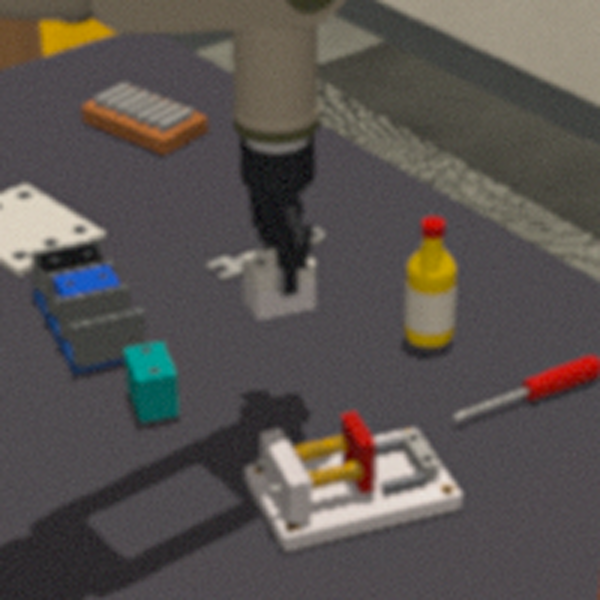

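The block hangs square in the side grip. I'll carry it above the fixture.

```bash
python3 -m creep '[-0.0016,-0.005,0,0,-0.0033,-0.010,0,0.2,-0.0049,-0.015,0,0,-0.0049,-0.015,0,0,-0.0049,-0.015,0,0,-0.0049,-0.015,0,0,-0.0049,-0.015,0,0,-0.0049,-0.015,0,0,-0.0049,-0.015,0,0,-0.0049,-0.015,0,0,-0.0049,-0.015,0,0,-0.0049,-0.015,0,0,-0.0033,-0.010,0,0,-0.0033,-0.010,0,0,-0.002,-0.007,0,0,0,0,0,0,0,0,0,0,0,0,0,0]'
python3 - <<'E'
from h import *
to(.5576,-.1631,.0435+.044,161.5)
f=env.grab_frame("side"); g=env.grab_frame("top"); 
L=fixlines(.5367,-.1561,np.radians(161.46))+blk(.5576,-.1631,np.radians(161.5),119)
over(f["image"],S,L,(270,400,180,310),4.5,"pics/a.png")
over(g["image"],T,L,(330,400,180,310),4.5,"pics/b.png")
cv2.imwrite("pics/c5.png",np.hstack([cv2.imread("pics/a.png")[:480],cv2.imread("pics/b.png")[:480]])[:,:800])
E
```

```text
t: 17.25
ee_pos: [0.5568, -0.1624, 0.1617]
tool_rot: [3.141, -0.0, 2.819]
contact_force: [0.2, -0.4, -3.7]
grip_width: 0.507
t 17.25 tx -0.0010 ty -0.0004 tz 0.0742 turn 0.02 | rot [ 3.1412e+00 -3.0000e-04  2.8190e+00] p [ 0.5568 -0.1624  0.1617]
```

View pics/c5.png

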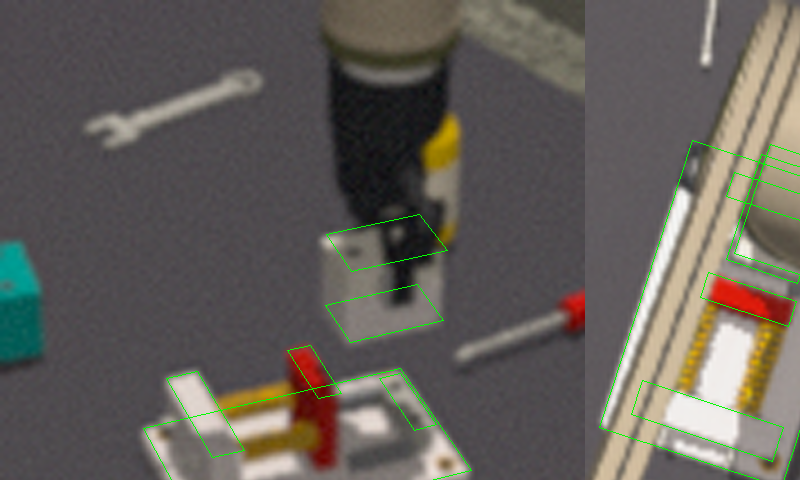

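```bash
python3 -m creep '[-0.001,0,0.008,0,0,0,0.012,0,0,0,0.012,0,0,0,0.012,0,0,0,0.012,0,0,0,0.008,0,0,0,0.005,0,0,0,0.003,0,0,0,0,0,0,0,0,0]'
python3 - <<'E'
from h import *
to(.5367-.948*.006,-.1561+.318*.006,.0895,161.46)
E
```

```text
t: 18.18
ee_pos: [0.558, -0.1634, 0.0901]
tool_rot: [-3.142, 0.001, 2.819]
contact_force: [0.6, -1.5, -4.0]
grip_width: 0.503
t 18.18 tx 0.0285 ty 0.0002 tz 0.0006 turn 0.04 | rot [-3.1416e+00  6.0000e-04  2.8186e+00] p [ 0.558  -0.1634  0.0901]
```

```bash
python3 -m creep '[0.004,0,0,0,0.004,0,0,0,0.003,0,0,0,0,0,0,0]'; python3 -m creep '[0.003,0,0,0,0.003,0,0,0,0.003,0,0,0,0,0,0,0]';python3 -m creep '[0.003,0,0,0,0.003,0,0,0,0.0025,0,0,0,0,0,0,0,0,0,0,0]'
python3 - <<'E'
from h import *
to(.5367-.948*.006,-.1561+.318*.006,.0895,161.46)
f=env.grab_frame("side"); g=env.grab_frame("top"); 
L=fixlines(.5367,-.1561,np.radians(161.46))+blk(.531,-.1542,np.radians(161.5),46)
over(f["image"],S,L,(290,400,220,320),4.5,"pics/a.png")
over(g["image"],T,L,(330,400,200,310),4.5,"pics/b.png")
cv2.imwrite("pics/c6.png",np.hstack([cv2.imread("pics/a.png")[:450],cv2.imread("pics/b.png")[:450]])[:,:800])
E
```

```text
t: 18.52
ee_pos: [0.5479, -0.16, 0.0908]
tool_rot: [-3.141, 0.003, 2.819]
contact_force: [4.7, -1.4, -5.3]
grip_width: 0.508
t: 18.85
ee_pos: [0.54, -0.1574, 0.0909]
tool_rot: [-3.142, 0.004, 2.819]
contact_force: [7.5, -1.7, -6.7]
grip_width: 0.506
t: 19.27
ee_pos: [0.5327, -0.155, 0.0911]
tool_rot: [-3.142, 0.006, 2.819]
contact_force: [10.3, -3.5, -7.0]
grip_width: 0.5
t 19.27 tx 0.0019 ty 0.0002 tz 0.0016 turn 0.03 | rot [-3.1415  0.0056  2.8185] p [ 0.5327 -0.155   0.0911]
```

View pics/c6.png

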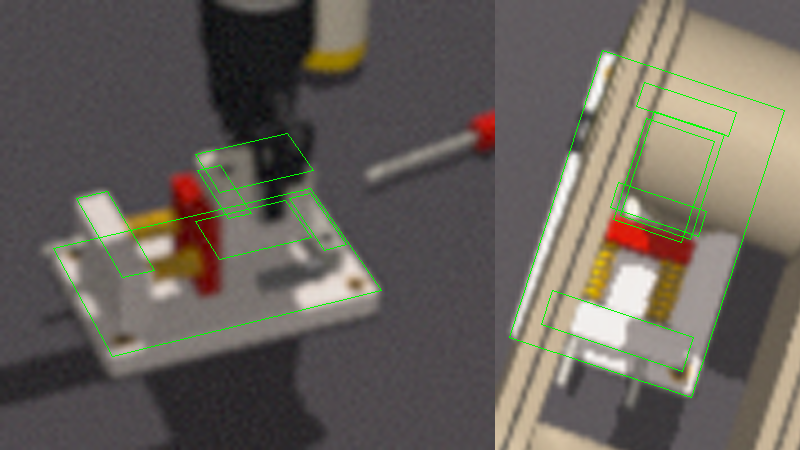

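Spring force reads about 10.8 N, so the travel is about 19 mm and the block clears the stop by about 4.5 mm. I'll lower it.

```bash
python3 -m creep '[0.001,0,0.003,0,0,0,0.004,0,0,0,0.004,0,0,0,0.003,0,0,0,0,0]'; python3 -m creep '[0,0,0.003,0,0,0,0.003,0,0,0,0.002,0,0,0,0,0,0,0,0,0]'; python3 -c "
from h import *
to(.5367-.948*.006,-.1561+.318*.006,.0645,161.46)"
```

```text
t: 19.78
ee_pos: [0.5329, -0.1551, 0.0781]
tool_rot: [-3.141, 0.008, 2.818]
contact_force: [10.0, -3.8, -4.3]
grip_width: 0.503
t: 20.2
ee_pos: [0.533, -0.1551, 0.0703]
tool_rot: [-3.141, 0.008, 2.819]
contact_force: [10.6, -3.2, -1.4]
grip_width: 0.507
t 20.20 tx 0.0022 ty 0.0003 tz 0.0058 turn 0.03 | rot [-3.1414  0.0079  2.8185] p [ 0.533  -0.1551  0.0703]
```

```bash
python3 -m creep '[0,0,0.0025,0,0,0,0.001,0,0,0,0,0]'; python3 -m creep '[0,0,0.001,0,0,0,0,0]'; python3 -m creep '[0,0,0.001,0,0,0,0,0]'
```

```text
t: 20.45
ee_pos: [0.5332, -0.1552, 0.0671]
tool_rot: [-3.141, 0.008, 2.818]
contact_force: [11.5, -2.8, -1.8]
grip_width: 0.504
t: 20.62
ee_pos: [0.5332, -0.1553, 0.0662]
tool_rot: [-3.141, 0.008, 2.818]
contact_force: [10.0, -3.2, -0.5]
grip_width: 0.508
t: 20.78
ee_pos: [0.5333, -0.1553, 0.0653]
tool_rot: [-3.141, 0.009, 2.819]
contact_force: [10.5, -3.0, 0.4]
grip_width: 0.511
```

```bash
python3 -m creep '[0,0,0.001,0,0,0,0,0]'; python3 -m creep '[0,0,0.001,0,0,0,0,0]'; python3 - <<'E'
from h import *
f=env.grab_frame("side")
L=blk(.532,-.1545,np.radians(161.5),20)
over(f["image"],S,L,(290,400,220,310),7,"pics/c7.png")
E
```

```text
t: 20.95
ee_pos: [0.5335, -0.1553, 0.0648]
tool_rot: [-3.141, 0.009, 2.819]
contact_force: [9.9, -2.7, 4.1]
grip_width: 0.509
t: 21.12
ee_pos: [0.5336, -0.1553, 0.0647]
tool_rot: [-3.141, 0.009, 2.819]
contact_force: [5.1, -1.7, 12.8]
grip_width: 0.502
```

View pics/c7.png

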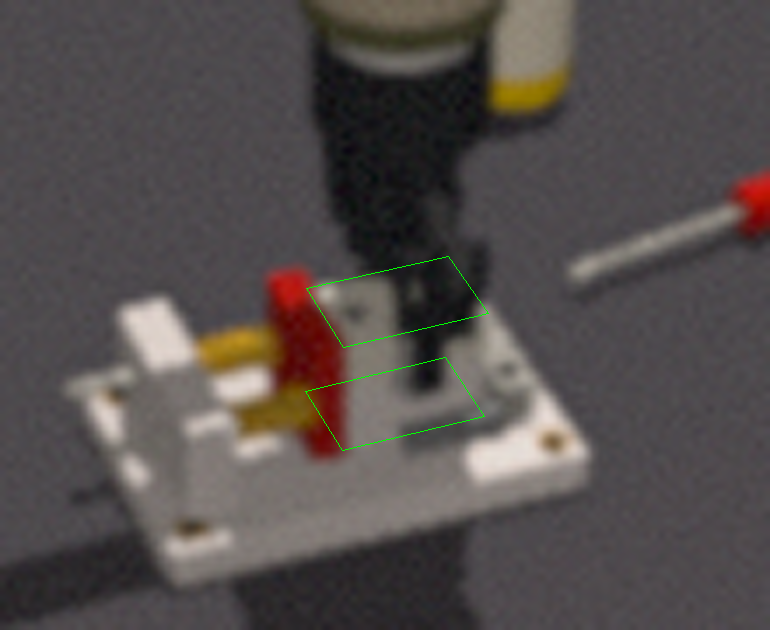

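The block is on the seat floor: the force rises at z=0.0647, as expected. Now I'll ease off and slide it against the stop.

```bash
python3 -m creep '[0,0,-0.001,0,0,0,0,0]'; python3 -m creep '[-0.0015,0,0,0,-0.0015,0,0,0,0,0,0,0]'; python3 -m creep '[-0.001,0,0,0,0,0,0,0]'; python3 -m creep '[-0.001,0,0,0,0,0,0,0]'
```

```text
t: 21.33
ee_pos: [0.5335, -0.1554, 0.0648]
tool_rot: [-3.141, 0.009, 2.819]
contact_force: [9.0, -3.4, 5.2]
grip_width: 0.506
t: 21.58
ee_pos: [0.5357, -0.1561, 0.0648]
tool_rot: [-3.141, 0.007, 2.819]
contact_force: [4.1, -1.7, 9.2]
grip_width: 0.501
t: 21.75
ee_pos: [0.5364, -0.1563, 0.0648]
tool_rot: [-3.141, 0.007, 2.819]
contact_force: [2.6, -0.6, 9.4]
grip_width: 0.507
t: 21.92
ee_pos: [0.5372, -0.1566, 0.0648]
tool_rot: [-3.141, 0.006, 2.819]
contact_force: [3.2, -1.7, 9.9]
grip_width: 0.51
```

```bash
python3 -m creep '[-0.001,0,-0.0004,0,0,0,0,0]'; python3 -m creep '[-0.001,0,0,0,0,0,0,0]'; python3 -m creep '[-0.001,0,0,0,0,0,0,0]'
```

```text
t: 22.08
ee_pos: [0.5375, -0.1567, 0.0648]
tool_rot: [-3.141, 0.005, 2.819]
contact_force: [-0.2, -1.1, 10.4]
grip_width: 0.508
t: 22.25
ee_pos: [0.5375, -0.1567, 0.0647]
tool_rot: [-3.141, 0.002, 2.819]
contact_force: [-7.3, 0.6, 15.4]
grip_width: 0.506
t: 22.42
ee_pos: [0.5375, -0.1566, 0.0647]
tool_rot: [-3.141, 0.0, 2.819]
contact_force: [-12.4, 4.1, 21.7]
grip_width: 0.508
```

```bash
python3 -m creep '[0,0,0,0,0,0,0,0,0,0,0,0,0,0,0,0,0,0,0,0,0,0,0,0,0,0,0,0,0,0,0,0,0,0,0,0]' 0;  python3 -m creep '[0,0,-0.005,0,0,0,-0.01,0,0,0,-0.015,0,0,0,-0.02,0,0,0,-0.02,0,0,0,-0.02,0,0,0,-0.02,0,0,0,-0.02,0,0,0,-0.02,0,0,-0.03,0,0,0,-0.03,0,0,0,-0.03,0,0,0,-0.03,0,0,0,-0.03,0,0,0,-0.03,0,0,0,0,0,0]'
python3 - <<'E'
from h import *
f=env.grab_frame("side"); g=env.grab_frame("top"); cv2.imwrite("pics/top8.png",g["image"]);cv2.imwrite("pics/side8.png",f["image"])
L=blk(.5367,-.1561,np.radians(161.5),20)
over(f["image"],S,L,(290,400,220,310),4.3,"pics/a.png")
over(g["image"],T,L,(330,405,205,295),4.3,"pics/b.png")
cv2.imwrite("pics/c8.png",np.hstack([cv2.imread("pics/a.png")[:387],cv2.imread("pics/b.png")[:387]])[:,:800])
E
```

```text
t: 23.17
ee_pos: [0.5373, -0.1564, 0.0616]
tool_rot: [3.142, -0.0, 2.819]
contact_force: [-0.6, 0.2, -1.4]
grip_width: 1.005
t: 24.5
ee_pos: [0.4784, -0.3318, 0.213]
tool_rot: [-3.139, 0.001, 2.815]
contact_force: [0.2, 0.9, 0.8]
grip_width: 1.001
```

View pics/c8.png

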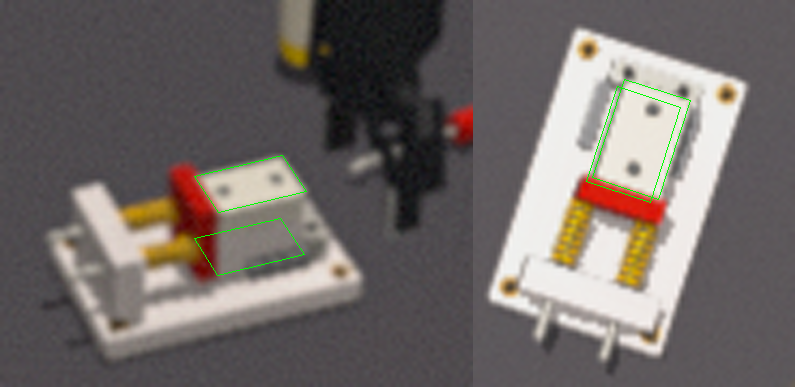

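View pics/top8.png

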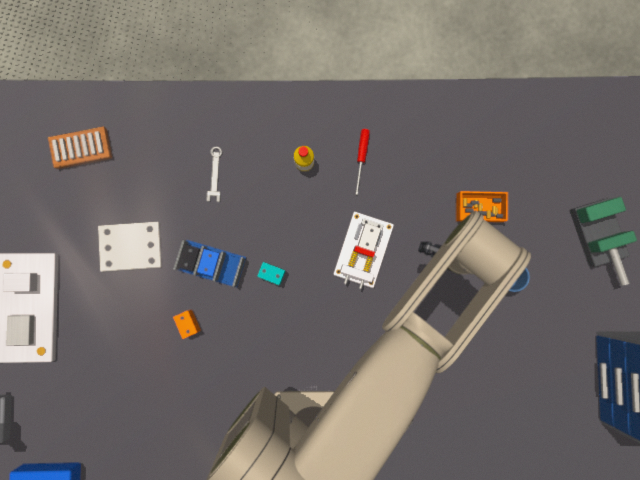

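The block is seated cap up at (368,240) px with the carriage against its end. The overlay matches in both views, everything else is unchanged and the arm is clear, so I'll hand in.

```bash
python3 -c "
from workcell import env
print(env.finish_job(), env.read_state()['t'])"
```

```text
the job is handed in; nothing more can be done
the job is handed in; nothing more can be done
```

The white block is loaded in the spring clamp fixture and the job is handed in; the last clock reading before the final pictures was 24.5 s of the 58 s allowed. I took the block from the rack by its ends, stood it on bare table and regripped it by its sides. I then pushed the carriage back about 19 mm with the block, lowered it to the seat floor and slid it against the stop before releasing.

**Last checks:** after release, the top and side pictures matched the expected seat pose to about a pixel (about 3 mm). The block stood cap up, with the carriage against its end. The blue and black blocks were still in their slots, nothing else looked moved, and the arm was clear with its force reading near zero. The highest force I read was about 25 N, while pressing the block into the seat.

**Disagreements:** some of the network's position readings were several mm off the outline fit, and I used the fit. In earlier pictures the side view put the block about 1 px from the expected outline. I did not measure the block's tilt after release. No other check failed, and the hand-in gives no verdict.

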